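Find the hidden catch of the child-safe box and open its drawer

ROBOT

A 6-joint arm with a two-finger parallel gripper is mounted at the origin on a cart in front of the work surface, level with it; the furniture and walls round the work are solid. World frame = base frame: x ahead of the robot, y to its left, z up, the work surface at z = 0. Lengths are in m, angles in rad, forces in N, time in s.
With the tool pointing down it reaches from about 0.35 to 0.775 m from the base axis. Payload 7.3 kg.
Tool frame: the origin (TCP) lies midway between the tips of the shut fingers; the grasp point (between the pads) lies 19 mm behind it (robot.tcp_to_grasp is the distance from the TCP to the grasp point, in m); x points along the fingers, z is the direction in which the jaws open and shut, and the axes are right-handed (so a half turn about x gives the same grasp; the last joint's range is limited). The gripper opens to 92 mm and grips with 3 to 60 N. Pads are 19 mm wide; open, the fingers measure 130 mm over their backs; the gripper's body (75 mm by 190 mm) begins 47 mm behind the grasp point.
Start: joints at [-1.268, 0.342, 1.524, -0, 1.275, -0.146], TCP at [0.228, -0.473, 0.188] pointing down, gripper open.
Joint ranges: [-2.53, 2.53], [-0.77, 2.02], [0.04, 2.7], [-1, 4.14], [0.28, 2.66], [-3.11, 3.11]. Speed limits (rad/s): [2.57, 2.57, 3.14, 3.14, 3.14, 3.14].

INTERFACE

Orientations are given as [roll, pitch, yaw] about the fixed x, y, z axes, in that order (R = Rz(yaw) Ry(pitch) Rx(roll)).
In Python, from cell import robot gives the robot as it stands.
- The arm moves only by the tool move_arm, never from a script. Its argument "deltas" is a list of rows, each an object with "dp": the shift along the tool's x, y, z in m, a list of three; "turn": the turn, a rotation vector about the tool's x, y, z in degrees, a list of three. A call has 1 to 10 rows; each row is the pose to reach, as a shift and turn from the pose commanded when the call began, along the tool's axes at that moment; what a row does not reach only later rows make up. A row lasts 1/10 s, in which the tool goes at most 50 mm and 8.59 degrees, less where a joint would pass 70% of its speed; a pose out of reach is approached as far as the arm can. A call with a gripper value outside its range is refused whole. "hand" is the finger opening in m, from 0 to 0.0918, set as the call begins (left out, the last holds). The fingers move at their own pace and stop on an object; "squeeze" is the grip in N (left out, the last holds). Time passes only in rows, so rows that repeat a pose let the fingers close. It gives the time, the measured TCP pose, the force and the opening at its end, in the units of the state.
- robot.observe(): the state, without advancing time (a new reading comes with each control period).
- robot.read_camera(name): name is "scene" or "top" or "wrist"; returns (picture, depth): 420x560x3 uint8, red, green, blue; 420x560 float32, m along the optical axis (not along the pixel's ray), 0 where there is no reading.
- robot.camera_info(name): a dict with "fx", "fy", "cx", "cy" (pixels), "R" (3x3) and "t" (3): a world point X has camera coordinates R X + t. Camera axes: x right, y down, z forward; pixel columns grow to the right and rows downward; lengths in m; the calibration is good to about 2 mm. A picture is of the moment at which its call begins: read the wrist's pose just before it. camera_info takes no time and is no camera call; for the wrist camera it gives the pose at the moment of the call.
- robot.hand_in(): hands the job in, once; it reports no verdict.
The state is a dict: "time": time; "qpos": joint angles; "qvel": joint speeds; "joint_efforts": joint torques, N m; "tool_pos": TCP position; "tool_rot": TCP orientation; "contact_force": force on the tool from outside, world axes, zero at the start; "torque": the same for the moment, N m; "opening": finger opening in m.
Only numpy, scipy, OpenCV 4.12 (cv2) and the standard library are available. Lean on these libraries where they do the work, as an engineer would, in place of code of your own. Each camera call takes 0.05 s, during which the arm holds its last target.

TASK

Open the drawer of the wooden child-safe box in which the peeler is kept. It is held by a hidden catch: feel lightly along the row of slats on the front edge of the box's top until the fingers drop in where one slat gives way, press that slat right down until the drawer springs ajar, then pull the drawer fully open by its handle and let go. Until the drawer has sprung ajar never press or pull on anything harder than 35 N, and leave the salt shaker and the bowl beside the box where they stand.

Things in the scene. Friction and masses are not known exactly. Their poses are not given: they have to be found in the camera images.
- chest: wooden box, fixed to the worktop: 150 deep (x) x 250 wide (y) x 100 mm high. Origin at the centre of its underside; z up, front (drawer, handle) faces its own -x. Its top is flat. Five like slats lie side by side along the top's front edge, centred at x = -46.5 and y = -92, -46, 0, 46, 92 mm, each 44 mm (x) x 46 mm (y). A rail 6 mm thick in front of them is 12 mm lower
- slat_row (a point): centre of the row of slats, on its top face, 100 mm above the worktop. Four slats are rigid; one, each time in another place and looking the same, is sprung: under 1 to 2 N it drops 6 mm straight down onto the catch; pressed on, at 4 N rising by 1.2 N per mm, it releases the drawer 4 to 5 mm deeper (9 N) and bottoms at 12 mm in all (11 N). Fingertips sink only when wholly on it. Keep it down about 1 s till the drawer has crept out
- drawer (a joint): how far the drawer is out of the box, towards the box's -x, in m: 0 shut, 0.08 fully open. Latched it cannot come out more than about 1 mm. Once released, a spring creeps it out to 0.02 to 0.026, where it stops; from there it slides with at most 5 N and stays where it is left
- handle (a point): centre of the drawer's steel bar handle, moving with the drawer, 58 mm above the worktop, 120 mm in front of the box's centre when shut: round bar 10 mm thick, 100 mm long along the box's y, on a post at each end (90 mm clear between), 40 mm clear between the bar and the drawer's front. The drawer's front is 70 mm high at its top edge, the box above it 100 mm
- salt_center (a point): centre of a salt shaker, upright, 44 mm across and 90 mm high; a bystander to the left of the box, the nearest of its kind to it
- bowl_center (a point): centre of a small pinch bowl, 85 mm across and 40 mm high; a bystander to the left of the box, the nearest of its kind to it

How it is judged:
By the outcome, as a careful person would: the job done as asked, in the order asked, and still so for the second after the job is handed in, with the robot touching nothing.
It also fails if it takes over 67 s, if anything falls off the work surface, if the arm or the gripper's body presses on something with over 40 N, if the wrist force passes 120 N, or if a joint passes its speed limit or range.

## Working session

There is one attempt and no reset: what is moved stays moved. The work goes in short steps, Python scripts to look and compute and a tool call to move; the robot and the scene stay as the last step left them, time stands still between calls to the robot, and variables do not carry over. Pictures are saved under pics/ and viewed, and the job is handed in when it is done.

Besides the shell and the picture viewer there is one more tool, called after ">>>" as a command line: name --argument value ..., lists and objects as JSON in quotes. move_arm: Moves the arm, as the interface text tells. Its arguments: {"type":"object","properties":{"deltas":{"type":"array"},"hand":{"type":"number"},"squeeze":{"type":"number"}},"required":["deltas"]}

```bash
mkdir -p pics; ls; python3 - <<'E'
from cell import robot
import cv2
s=robot.observe();print(s)
for n in("scene","top"):
    p,d=robot.read_camera(n);cv2.imwrite(f"pics/{n}0.png",p[:,:,::-1]);import numpy as np;np.save(f"pics/{n}0.npy",d);print(robot.camera_info(n))
E
```

```text
pics
{'time': 0.0, 'qpos': array([-1.26799417e+00,  3.42756963e-01,  1.52502339e+00, -1.33816964e-06,
        1.27541183e+00, -1.46004821e-01]), 'qvel': array([ 1.92298052e-03, -3.46737955e-04, -5.92137780e-04,  4.38156444e-05,
       -7.35720534e-04, -7.48290803e-04]), 'joint_efforts': array([-7.55896945e-04, -4.31244206e+01, -2.44226092e+01,  7.15351151e-02,
        5.58750762e-02, -1.20217610e-04]), 'tool_pos': array([ 0.22766658, -0.47253902,  0.18712503]), 'tool_rot': array([2.99638781, 1.5691968 , 1.87439885]), 'contact_force': array([ 0.41880894, -0.4030045 ,  0.36716819]), 'torque': array([0.02059429, 0.00608621, 0.03257038]), 'opening': 0.0920240658350196}
{'fx': 389.1470588293682, 'fy': 389.1470588293682, 'cx': 274.98431894413056, 'cy': 207.45679453342137, 'R': array([[-0.79975621, -0.60006388,  0.01770182],
       [-0.44873115,  0.57795441, -0.68162237],
       [ 0.39878612, -0.55307508, -0.73148998]]), 't': array([0.6946264 , 0.06776461, 0.94161857])}
{'fx': 379.795250983808, 'fy': 379.795250983808, 'cx': 280.8062755550946, 'cy': 205.85048836458668, 'R': array([[-0.01068137, -0.99967181,  0.02328489],
       [-0.99148176,  0.00756523, -0.13002574],
       [ 0.12980692, -0.0244754 , -0.99123717]]), 't': array([0.40117372, 0.5741615 , 0.88703652])}
```

View pics/scene0.png

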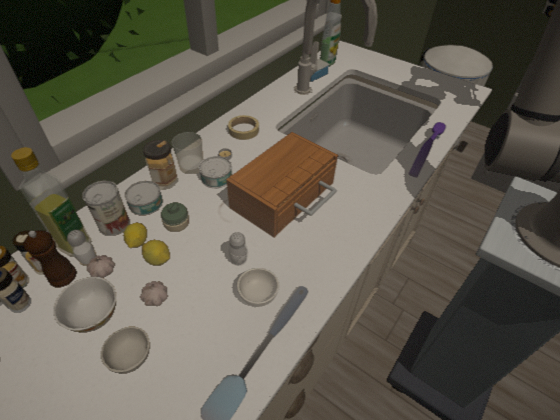

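View pics/top0.png

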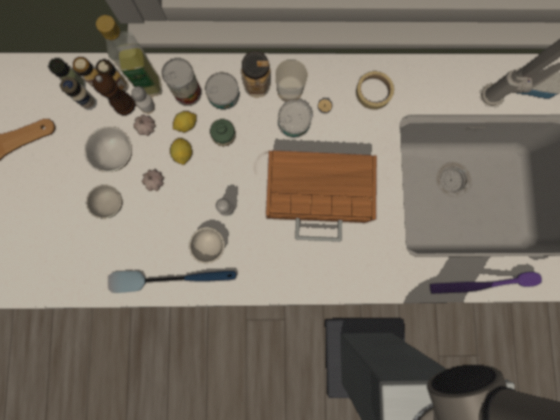

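The top view shows the box at about (322,186), with the slats in the row near y=205, the handle at (318,230), the salt at (222,206) and the bowl at (208,243). I'll measure the box next.

```bash
cat > h.py <<'E'
import numpy as np,cv2
def cloud(d,I):
    v,u=np.mgrid[:d.shape[0],:d.shape[1]]
    c=np.stack([(u-I['cx'])/I['fx']*d,(v-I['cy'])/I['fy']*d,d],-1)
    return (c-I['t'])@I['R']
E
python3 - <<'E'
from cell import robot
from h import *
for n,reg in(("top",(255,390,140,228)),("scene",(220,350,130,230))):
    d=np.load(f"pics/{n}0.npy");I=robot.camera_info(n);X=cloud(d,I)
    u0,u1,v0,v1=reg;P=X[v0:v1,u0:u1].reshape(-1,3)
    P=P[(P[:,2]>.094)&(P[:,2]<.112)]
    r=cv2.minAreaRect((P[:,:2]*1000).astype(np.float32));print(n,len(P),np.median(P[:,2]),r);print(cv2.boxPoints(r))
    if n=="top":
        for nm,(u0,u1,v0,v1),zl in(("handle",(290,350,215,245),(.045,.075)),("salt",(205,240,190,222),(.03,.12)),("bowl",(185,230,222,265),(.025,.06))):
            P=X[v0:v1,u0:u1].reshape(-1,3);P=P[(P[:,2]>zl[0])&(P[:,2]<zl[1])];print(nm,len(P),P.min(0),P.max(0),np.median(P,0))
            if nm=="handle":r=cv2.minAreaRect((P[:,:2]*1000).astype(np.float32));print(r)
p=cv2.imread("pics/top0.png");cv2.imwrite("pics/topc.png",cv2.resize(p[140:270,180:390],None,fx=3.8,fy=3.8,interpolation=cv2.INTER_CUBIC))
E
```

```text
top 6824 0.09977559290324793 ((619.1708374023438, 304.89892578125), (250.37074279785156, 149.91517639160156), 86.87688446044922)
[[537.5043  183.98328]
 [687.1968  175.81567]
 [700.8374  425.81458]
 [551.1449  433.98218]]
handle 439 [0.49282982 0.23667854 0.04504733] [0.55083338 0.37574494 0.07490908] [0.50943235 0.3082429  0.06206922]
((522.1172485351562, 306.4101257324219), (139.12884521484375, 57.88044738769531), 89.46099853515625)
salt 272 [0.55625694 0.50920893 0.03012189] [0.59700678 0.54826929 0.09110267] [0.57200322 0.52677544 0.08091742]
bowl 310 [0.44517753 0.5335192  0.02517289] [0.5279023  0.61423454 0.04368779] [0.48783052 0.58361388 0.03767146]
scene 4176 0.0995132765571829 ((616.5780029296875, 305.8623046875), (252.014404296875, 150.065185546875), 87.07203674316406)
[[535.20685 183.8523 ]
 [685.0761  176.18689]
 [697.94916 427.8723 ]
 [548.0799  435.53772]]
```

View pics/topc.png

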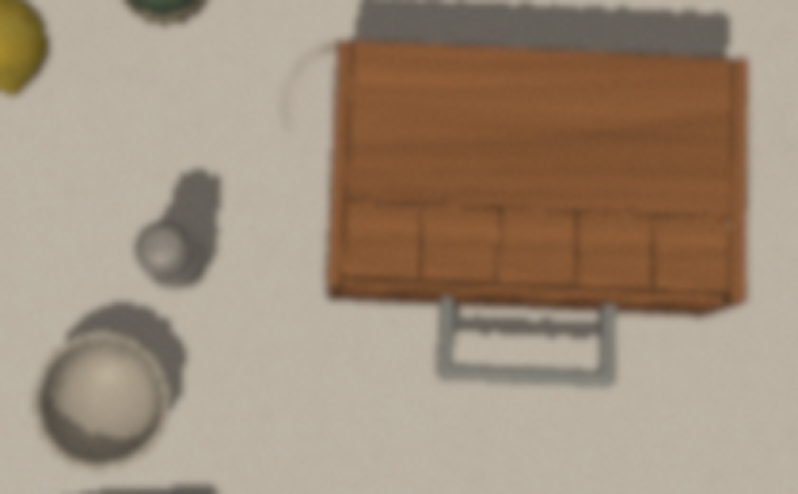

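```bash
cat >> h.py <<'E'
from scipy.spatial.transform import Rotation as Ro
C=np.array([.618,.3055,0]);psi=np.radians(-3.03)
RB=Ro.from_euler('z',psi).as_matrix()
def w(b): return C+RB@np.array(b,float)
def Rt(s): return Ro.from_euler('xyz',s['tool_rot']).as_matrix()
def delta(s,target,Rg=None):
    R=Rt(s);dp=R.T@(np.array(target)-s['tool_pos']);t=np.zeros(3)
    if Rg is not None:t=Ro.from_matrix(R.T@Rg).as_rotvec(degrees=True)
    return dp.round(4),t.round(2)
def Rdown(z):  # z: jaw direction in box frame
    x=np.array([0,0,-1.]);z=RB@np.array(z,float);return np.stack([x,np.cross(z,x),z],1)
def box(p): return RB.T@(np.array(p)-C)
E
python3 - <<'E'
from cell import robot
from h import *
s=robot.observe();print(Rt(s).round(3))
for z in([1,0,0],[-1,0,0],[0,1,0],[0,-1,0]):print(z,delta(s,w([-.0505,0,.125]),Rdown(z)))
print(w([-.0505,0,.1]),w([-.12,0,.058]))
E
```

```text
[[-0.     0.901  0.434]
 [ 0.001  0.434 -0.901]
 [-1.     0.    -0.001]]
[1, 0, 0] (array([ 0.0631,  0.645 , -0.5559]), array([-6.126e+01, -6.000e-02, -5.000e-02]))
[-1, 0, 0] (array([ 0.0631,  0.645 , -0.5559]), array([ 1.1874e+02, -6.0000e-02,  7.0000e-02]))
[0, 1, 0] (array([ 0.0631,  0.645 , -0.5559]), array([-1.5126e+02, -1.0000e-02, -1.0000e-01]))
[0, -1, 0] (array([ 0.0631,  0.645 , -0.5559]), array([ 2.874e+01, -8.000e-02,  1.000e-02]))
[0.5675706  0.30816937 0.1       ] [0.49816776 0.31184306 0.058     ]
```

>>> move_arm --deltas '[{"dp": [-0.005,0.02,-0.017],"turn": [-2,0,0]},{"dp": [-0.01,0.055,-0.047],"turn": [-5,0,0]},{"dp": [-0.012,0.09,-0.077],"turn": [-9,0,0]},{"dp": [-0.012,0.126,-0.108],"turn": [-12,0,0]},{"dp": [-0.012,0.161,-0.139],"turn": [-16,0,0]},{"dp": [-0.012,0.197,-0.17],"turn": [-20,0,0]},{"dp": [-0.012,0.233,-0.2],"turn": [-24,0,0]},{"dp": [-0.012,0.269,-0.231],"turn": [-28,0,0]},{"dp": [-0.012,0.304,-0.262],"turn": [-32,0,0]},{"dp": [-0.012,0.34,-0.293],"turn": [-36,0,0]}]' --hand 0 --squeeze 10

```text
time: 1.1
tool_pos: [0.4072, -0.0596, 0.1998]
tool_rot: [-1.043, 1.571, -1.534]
contact_force: [1.0, -1.7, -0.9]
opening: 0.0162
```

```bash
python3 - <<'E'
from cell import robot
from h import *
s=robot.observe();print(s['tool_pos'],s['qpos'],s['contact_force'],s['opening']);print(delta(s,w([-.0505,0,.19]),Rdown([1,0,0])))
E
```

```text
[ 0.40720512 -0.05960806  0.19977278] [-3.31941309e-01  1.21064450e-01  1.78451428e+00 -1.61813134e-04
  1.23595487e+00  1.59096651e-01] [ 1.03664965 -1.68057646 -0.85897566] 0.016237491406083434
(array([ 0.0097,  0.3999, -0.032 ]), array([-2.51e+01,  0.00e+00,  1.00e-02]))
```

>>> move_arm --deltas '[{"dp": [0,0.046,-0.004],"turn": [-3,0,0]},{"dp": [0,0.092,-0.008],"turn": [-6,0,0]},{"dp": [0,0.138,-0.012],"turn": [-9,0,0]},{"dp": [0,0.184,-0.016],"turn": [-12,0,0]},{"dp": [0.003,0.23,-0.019],"turn": [-15,0,0]},{"dp": [0.006,0.276,-0.022],"turn": [-18,0,0]},{"dp": [0.009,0.322,-0.025],"turn": [-21,0,0]},{"dp": [0.009,0.36,-0.028],"turn": [-24,0,0]},{"dp": [0.009,0.37,-0.03],"turn": [-25,0,0]},{"dp": [0.009,0.37,-0.03],"turn": [-25,0,0]}]'

```text
time: 2.1
tool_pos: [0.5555, 0.2796, 0.1896]
tool_rot: [-2.673, 1.569, -2.728]
contact_force: [-0.1, -1.0, 0.6]
opening: 0.0004
```

```bash
python3 - <<'E'
from cell import robot
from h import *
p,d=robot.read_camera("wrist");I=robot.camera_info("wrist");cv2.imwrite("pics/w1.png",p[:,:,::-1]);np.save("pics/w1.npy",d)
s=robot.observe();print(s['tool_pos'],s['qpos'],s['contact_force'],s['opening']);print(box(s['tool_pos']),delta(s,w([-.0505,0,.11]),Rdown([1,0,0])))
X=cloud(d,I).reshape(-1,3);P=X[(X[:,2]>.095)&(X[:,2]<.106)]
print(len(P),np.median(P[:,2]));r=cv2.minAreaRect((P[:,:2]*1000).astype(np.float32));print(r,cv2.boxPoints(r))
E
```

```text
[0.55536946 0.27826668 0.19001309] [ 3.41491349e-01  5.21779117e-01  1.23186680e+00 -5.42930573e-04
  1.38970799e+00  3.98733344e-01] [ 0.2216433  -0.40567014 -1.07855626] 0.0006998434054693817
[-0.06110346 -0.03050582  0.19001309] (array([0.08  , 0.0306, 0.0106]), array([-0.24, -0.08,  0.07]))
39463 0.10133679764381884
((618.3257446289062, 304.41082763671875), (246.97283935546875, 149.8177947998047), 87.07766723632812) [[537.2187  184.90402]
 [686.8416  177.26596]
 [699.4328  423.91763]
 [549.8099  431.5557 ]]
```

View pics/w1.png

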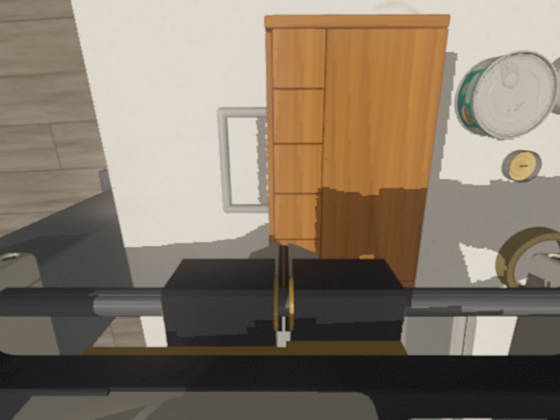

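The box pose agrees between all three cameras: centre (0.618, 0.305), yaw −3°. The wrist view shows the slats running down the column at x≈298, with the handle at (225,160). I'll start probing at the nearest end slat, y=−92.

>>> move_arm --deltas '[{"dp": [0.02,-0.03,0.005],"turn": [0,0,0]},{"dp": [0.045,-0.055,0.0105],"turn": [0,0,0]},{"dp": [0.065,-0.0615,0.0105],"turn": [0,0,0]},{"dp": [0.078,-0.0615,0.0105],"turn": [0,0,0]},{"dp": [0.08,-0.0615,0.0105],"turn": [0,0,0]},{"dp": [0.08,-0.0615,0.0105],"turn": [0,0,0]}]'

```text
time: 2.75
tool_pos: [0.563, 0.2165, 0.1113]
tool_rot: [0.218, 1.57, 0.16]
contact_force: [-0.0, 0.3, 0.4]
opening: 0.0007
```

```bash
cat > st.py <<'E'
from cell import robot
from h import *
s=robot.observe();print(round(s['time'],2),(box(s['tool_pos'])*1000).round(1),s['contact_force'].round(1),s['opening'].__round__(4),s['qpos'].round(2),delta(s,s['tool_pos'],Rdown([1,0,0]))[1])
E
python3 st.py
```

```text
2.75 [-50.3 -91.8 111.3] [-0.   0.3  0.4] 0.0007 [ 0.24  0.55  1.41 -0.    1.18  0.3 ] [-0.28  0.03 -0.01]
```

>>> move_arm --deltas '[{"dp": [0.006,0,0]},{"dp": [0.008,0,0]},{"dp": [0.0095,0,0]},{"dp": [0.0105,0,0]},{"dp": [0.011,0,0]},{"dp": [0.011,0,0]}]'

```text
invalid input
```

```bash
python3 st.py
```

```text
2.75 [-50.3 -91.8 111.3] [-0.   0.3  0.4] 0.0007 [ 0.24  0.55  1.41 -0.    1.18  0.3 ] [-0.28  0.03 -0.01]
```

>>> move_arm --deltas '[{"dp": [0.006,0,0],"turn": [0,0,0]},{"dp": [0.008,0,0],"turn": [0,0,0]},{"dp": [0.0095,0,0],"turn": [0,0,0]},{"dp": [0.0105,0,0],"turn": [0,0,0]},{"dp": [0.011,0,0],"turn": [0,0,0]},{"dp": [0.011,0,0],"turn": [0,0,0]}]'

```text
time: 3.35
tool_pos: [0.5629, 0.2166, 0.0998]
tool_rot: [-1.636, 1.571, -1.693]
contact_force: [-0.1, 0.3, 0.3]
opening: 0.0006
```

```bash
python3 st.py
```

```text
3.35 [-50.4 -91.7  99.8] [-0.1  0.3  0.3] 0.0006 [ 0.24  0.56  1.42 -0.    1.16  0.3 ] [-0.25 -0.    0.01]
```

>>> move_arm --deltas '[{"dp": [0.0005,0,0],"turn": [0,0,0]},{"dp": [0.001,0,0],"turn": [0,0,0]},{"dp": [0.0015,0,0],"turn": [0,0,0]},{"dp": [0.0015,0,0],"turn": [0,0,0]}]'

```text
time: 3.75
tool_pos: [0.5628, 0.2165, 0.0982]
tool_rot: [-2.471, 1.571, -2.528]
contact_force: [-0.2, -1.0, 0.1]
opening: 0.0003
```

```bash
python3 st.py
```

```text
3.75 [-50.4 -91.8  98.2] [-0.2 -1.   0.1] 0.0003 [ 0.24  0.56  1.42 -0.    1.15  0.3 ] [-0.26 -0.01  0.01]
```

>>> move_arm --deltas '[{"dp": [0.0005,0,0],"turn": [0,0,0]},{"dp": [0.001,0,0],"turn": [0,0,0]},{"dp": [0.0015,0,0],"turn": [0,0,0]},{"dp": [0.0015,0,0],"turn": [0,0,0]}]'

```text
time: 4.15
tool_pos: [0.5628, 0.2165, 0.0967]
tool_rot: [-2.408, 1.571, -2.466]
contact_force: [-0.6, 0.5, -0.3]
opening: 0.0007
```

```bash
python3 st.py
```

```text
4.15 [-50.4 -91.8  96.7] [-0.6  0.5 -0.3] 0.0007 [ 0.24  0.56  1.43 -0.    1.15  0.3 ] [-0.26 -0.01  0.01]
```

>>> move_arm --deltas '[{"dp": [0.0005,0,0],"turn": [0,0,0]},{"dp": [0.001,0,0],"turn": [0,0,0]},{"dp": [0.0015,0,0],"turn": [0,0,0]},{"dp": [0.0015,0,0],"turn": [0,0,0]}]'

```text
time: 4.55
tool_pos: [0.5628, 0.2165, 0.0952]
tool_rot: [-2.448, 1.571, -2.506]
contact_force: [-0.6, -0.0, -0.5]
opening: 0.0004
```

```bash
python3 st.py; python3 - <<'E'
from cell import robot
from h import *
p,d=robot.read_camera("scene");cv2.imwrite("pics/s2.png",cv2.resize(p[110:260,200:380,::-1],None,fx=4,fy=4,interpolation=cv2.INTER_CUBIC))
p,d=robot.read_camera("wrist");cv2.imwrite("pics/w2.png",p[:,:,::-1])
E
```

```text
4.55 [-50.4 -91.8  95.2] [-0.6 -0.  -0.5] 0.0004 [ 0.24  0.57  1.43 -0.    1.15  0.3 ] [-0.26 -0.01  0.01]
```

View pics/s2.png

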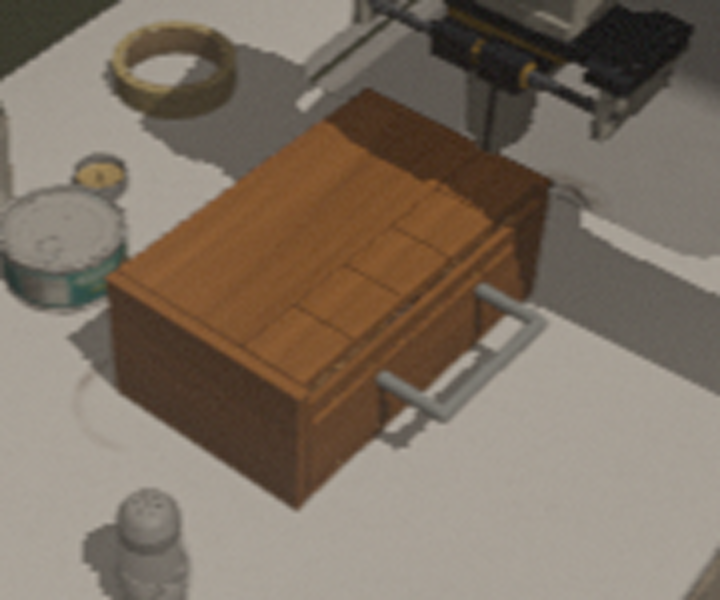

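View pics/w2.png

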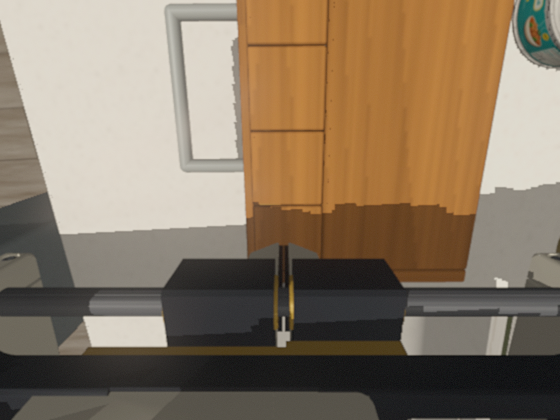

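```bash
python3 - <<'E'
from cell import robot
from h import *
s=robot.observe()
for n in("scene","wrist","top"):
    I=robot.camera_info(n)
    for X in (s['tool_pos'],w([-.0465,-.092,.1]),w([-.075,-.125,.1]),w([.075,-.125,.1])):
        c=I['R']@X+I['t'];u,v=I['fx']*c[0]/c[2]+I['cx'],I['fy']*c[1]/c[2]+I['cy'];print(n,round(u),round(v),"crop",round((u-200)*4),round((v-110)*4))
E
```

```text
scene 321 158 crop 485 191
scene 320 156 crop 481 183
scene 337 154 crop 548 176
scene 290 131 crop 362 82
wrist 281 234 crop 324 495
wrist 287 237 crop 348 507
wrist 245 282 crop 182 687
wrist 464 281 crop 1057 683
top 361 208 crop 643 393
top 361 206 crop 645 385
top 376 219 crop 703 438
top 376 155 crop 705 178
```

```bash
python3 - <<'E'
from h import *
p=cv2.imread("pics/s2.png")[40:260,380:620];p=np.clip(p.astype(float)*2,0,255).astype(np.uint8);cv2.imwrite("pics/s2c.png",cv2.resize(p,None,fx=2.5,fy=2.5))
E
```

```text
(no output)
```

View pics/s2c.png

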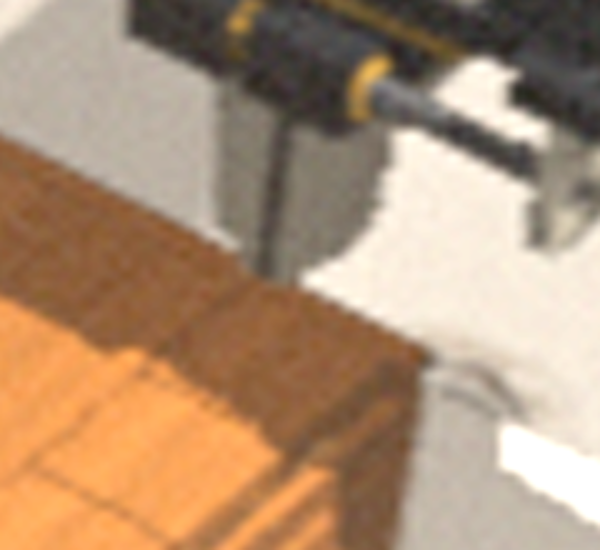

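```bash
python3 - <<'E'
from cell import robot
from h import *
np.set_printoptions(linewidth=200)
p,d=robot.read_camera("wrist");I=robot.camera_info("wrist");X=cloud(d,I)
B=(X-C)@RB*1000
for v in range(226,290,4):print(v,[tuple(B[v,u].round().astype(int)) for u in (240,255,270,277,290,300,315,330)])
cv2.imwrite("pics/w3.png",cv2.resize(p[200:300,220:360,::-1],None,fx=5.5,fy=5.5,interpolation=cv2.INTER_CUBIC))
p,d=robot.read_camera("scene");X=cloud(d,robot.camera_info("scene"));B=(X-C)@RB*1000
print()
for v in range(126,164,3):print(v,[tuple(B[v,u].round().astype(int)) for u in (312,316,319,322,325,328)])
E
```

```text
226 [(np.int64(-91), np.int64(-121), np.int64(2)), (np.int64(-67), np.int64(-84), np.int64(100)), (np.int64(-57), np.int64(-84), np.int64(102)), (np.int64(-53), np.int64(-84), np.int64(101)), (np.int64(-44), np.int64(-84), np.int64(101)), (np.int64(-38), np.int64(-84), np.int64(102)), (np.int64(-28), np.int64(-84), np.int64(100)), (np.int64(-19), np.int64(-85), np.int64(100))]
230 [(np.int64(-91), np.int64(-125), np.int64(2)), (np.int64(-67), np.int64(-87), np.int64(101)), (np.int64(-57), np.int64(-87), np.int64(102)), (np.int64(-53), np.int64(-87), np.int64(102)), (np.int64(-44), np.int64(-87), np.int64(100)), (np.int64(-38), np.int64(-87), np.int64(101)), (np.int64(-28), np.int64(-87), np.int64(102)), (np.int64(-19), np.int64(-87), np.int64(102))]
234 [(np.int64(-92), np.int64(-129), np.int64(1)), (np.int64(-67), np.int64(-90), np.int64(101)), (np.int64(-57), np.int64(-90), np.int64(101)), (np.int64(-53), np.int64(-90), np.int64(101)), (np.int64(-44), np.int64(-90), np.int64(101)), (np.int64(-38), np.int64(-90), np.int64(101)), (np.int64(-28), np.int64(-90), np.int64(101)), (np.int
[... 8037 characters left out ...]
-51), np.int64(-93), np.int64(101)), (np.int64(-56), np.int64(-100), np.int64(99)), (np.int64(-62), np.int64(-103), np.int64(100))]
159 [(np.int64(-38), np.int64(-69), np.int64(99)), (np.int64(-47), np.int64(-73), np.int64(101)), (np.int64(-52), np.int64(-79), np.int64(100)), (np.int64(-58), np.int64(-83), np.int64(101)), (np.int64(-63), np.int64(-88), np.int64(101)), (np.int64(-68), np.int64(-94), np.int64(100))]
162 [(np.int64(-45), np.int64(-59), np.int64(99)), (np.int64(-52), np.int64(-66), np.int64(99)), (np.int64(-59), np.int64(-69), np.int64(101)), (np.int64(-63), np.int64(-76), np.int64(99)), (np.int64(-69), np.int64(-80), np.int64(100)), (np.int64(-69), np.int64(-95), np.int64(90))]
```

View pics/w3.png

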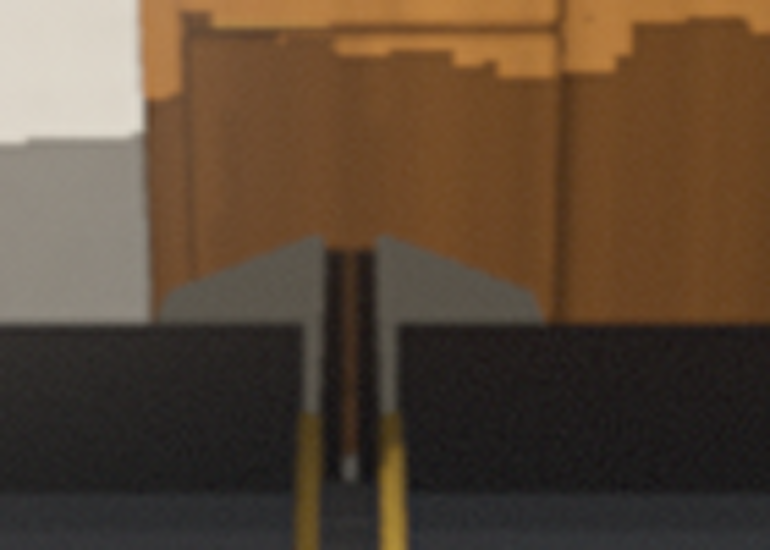

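Both cameras' depth readings disagree with the reported TCP. The visible fingertips end at z≈134–138 mm, but the tool claims 95, and no force has been felt. So the tips are really about 40 mm above the reported TCP and nothing has been touched yet. From here I'll trust vision and touch for height, not the reported z.

>>> move_arm --deltas '[{"dp": [0.005,0,0],"turn": [0,0,0]},{"dp": [0.01,0,0],"turn": [0,0,0]},{"dp": [0.014,0,0],"turn": [0,0,0]},{"dp": [0.018,0,0],"turn": [0,0,0]},{"dp": [0.021,0,0],"turn": [0,0,0]},{"dp": [0.023,0,0],"turn": [0,0,0]},{"dp": [0.024,0,0],"turn": [0,0,0]},{"dp": [0.024,0,0],"turn": [0,0,0]}]'

```text
time: 5.55
tool_pos: [0.5629, 0.2165, 0.0712]
tool_rot: [-2.074, 1.571, -2.131]
contact_force: [-0.6, 0.7, 1.9]
opening: 0.0006
```

```bash
python3 st.py; cat > tip.py <<'E'
from cell import robot
from h import *
import sys
p,d=robot.read_camera("scene");I=robot.camera_info("scene");X=cloud(d,I);B=(X-C)@RB*1000
cv2.imwrite(f"pics/{sys.argv[1]}.png",cv2.resize(p[110:260,200:380,::-1],None,fx=4,fy=4,interpolation=cv2.INTER_CUBIC))
s=robot.observe();b=box(s['tool_pos'])*1000
m=(abs(B[...,0]-b[0])<30)&(abs(B[...,1]-b[1])<18)&(B[...,2]>104)&(B[...,2]<170)
P=B[m];P=P[np.argsort(P[:,2])];print(len(P),P[:8].round())
p,d=robot.read_camera("wrist");I=robot.camera_info("wrist");X=cloud(d,I);B=(X-C)@RB*1000
m=(abs(B[...,0]-b[0])<30)&(abs(B[...,1]-b[1])<18)&(B[...,2]>104)&(B[...,2]<170)
P=B[m];P=P[np.argsort(P[:,2])];print(len(P),P[:8].round())
cv2.imwrite(f"pics/{sys.argv[1]}w.png",p[:,:,::-1])
E
python3 tip.py t4
```

```text
5.55 [-50.3 -91.8  71.2] [-0.6  0.7  1.9] 0.0006 [ 0.24  0.59  1.46 -0.    1.1   0.3 ] [-0.25 -0.    0.01]
233 [[-51. -83. 110.]
 [-50. -84. 112.]
 [-48. -82. 112.]
 [-43. -80. 114.]
 [-47. -79. 114.]
 [-55. -80. 114.]
 [-45. -82. 114.]
 [-48. -81. 116.]]
1345 [[-52. -81. 111.]
 [-45. -81. 111.]
 [-47. -83. 111.]
 [-51. -83. 111.]
 [-47. -83. 111.]
 [-50. -82. 111.]
 [-45. -81. 112.]
 [-47. -82. 112.]]
```

View pics/t4.png

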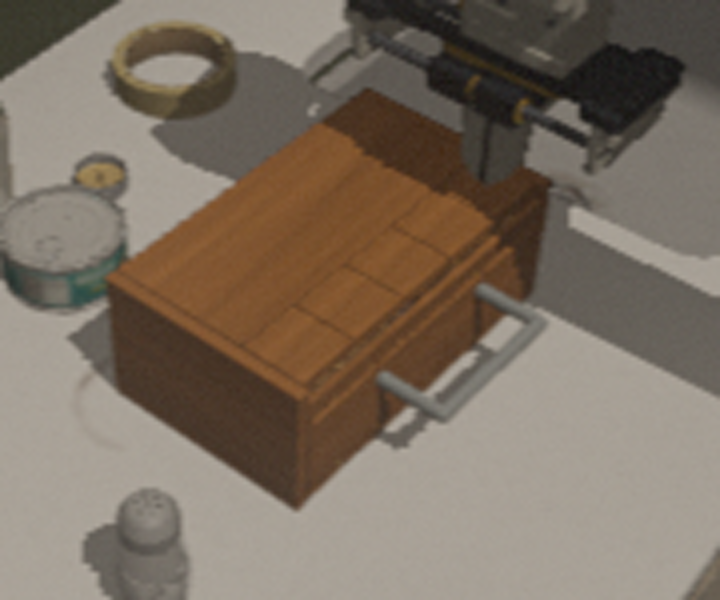

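View pics/t4w.png

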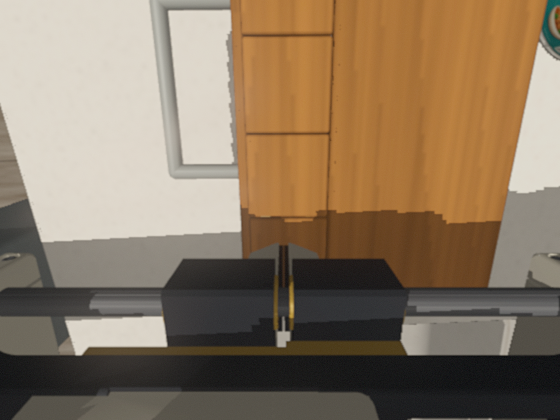

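Fingertips are now at z≈110 and I've moved clear of nothing else. Continuing gently.

>>> move_arm --deltas '[{"dp": [0.002,0,0],"turn": [0,0,0]},{"dp": [0.004,0,0],"turn": [0,0,0]},{"dp": [0.006,0,0],"turn": [0,0,0]},{"dp": [0.007,0,0],"turn": [0,0,0]},{"dp": [0.007,0,0],"turn": [0,0,0]},{"dp": [0.007,0,0],"turn": [0,0,0]}]'

```text
time: 6.25
tool_pos: [0.5629, 0.2165, 0.0643]
tool_rot: [-1.503, 1.571, -1.56]
contact_force: [0.4, -0.6, -0.6]
opening: 0.0004
```

>>> move_arm --deltas '[{"dp": [0.0005,0,0],"turn": [0,0,0]},{"dp": [0.001,0,0],"turn": [0,0,0]},{"dp": [0.001,0,0],"turn": [0,0,0]}]'

```text
time: 6.55
tool_pos: [0.5629, 0.2165, 0.0633]
tool_rot: [-1.862, 1.571, -1.919]
contact_force: [-0.4, 0.7, 0.3]
opening: 0.0002
```

>>> move_arm --deltas '[{"dp": [0.0005,0,0],"turn": [0,0,0]},{"dp": [0.001,0,0],"turn": [0,0,0]},{"dp": [0.001,0,0],"turn": [0,0,0]}]'

```text
time: 6.85
tool_pos: [0.5628, 0.2165, 0.0622]
tool_rot: [-2.253, 1.571, -2.311]
contact_force: [0.6, 1.1, -0.4]
opening: 0.0003
```

>>> move_arm --deltas '[{"dp": [0.0005,0,0],"turn": [0,0,0]},{"dp": [0.001,0,0],"turn": [0,0,0]},{"dp": [0.001,0,0],"turn": [0,0,0]}]'

```text
time: 7.15
tool_pos: [0.5629, 0.2165, 0.0614]
tool_rot: [-0.145, 1.571, -0.202]
contact_force: [-0.9, -0.4, 1.8]
opening: 0.0005
```

>>> move_arm --deltas '[{"dp": [0.0005,0,0],"turn": [0,0,0]},{"dp": [0.001,0,0],"turn": [0,0,0]},{"dp": [0.001,0,0],"turn": [0,0,0]}]'

```text
time: 7.45
tool_pos: [0.563, 0.2165, 0.0614]
tool_rot: [0.042, 1.57, -0.016]
contact_force: [-2.6, -0.8, 8.0]
opening: 0.0006
```

```bash
python3 st.py;python3 tip.py t5
```

```text
7.45 [-50.2 -91.8  61.4] [-2.6 -0.8  8. ] 0.0006 [ 0.24  0.6   1.47 -0.    1.07  0.3 ] [-0.25  0.05 -0.  ]
218 [[ -50.  -81.  104.]
 [ -68. -102.  104.]
 [ -48.  -79.  105.]
 [ -58.  -82.  105.]
 [ -57.  -80.  106.]
 [ -43.  -82.  106.]
 [ -41.  -80.  107.]
 [ -47.  -80.  107.]]
1321 [[-44. -81. 104.]
 [-46. -81. 104.]
 [-49. -82. 104.]
 [-52. -81. 104.]
 [-53. -81. 104.]
 [-48. -83. 104.]
 [-51. -83. 104.]
 [-55. -81. 104.]]
```

View pics/t5.png

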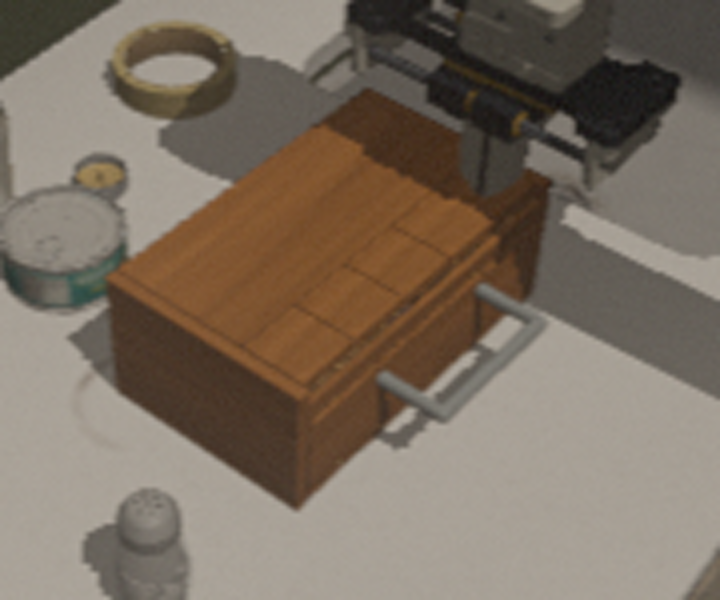

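Touch at reported z=61.4 gave 8 N with no drop, so slat −92 is rigid and the tips sit 38.6 mm short of the reported TCP. Next is slat −46.

>>> move_arm --deltas '[{"dp": [-0.006,0,0],"turn": [0,0,0]},{"dp": [-0.006,0.02,0],"turn": [0,0,0]},{"dp": [-0.006,0.04,0],"turn": [0,0,0]},{"dp": [-0.006,0.046,0],"turn": [0,0,0]},{"dp": [-0.006,0.046,0],"turn": [0,0,0]},{"dp": [-0.003,0.046,0],"turn": [0,0,0]},{"dp": [-0.002,0.046,0],"turn": [0,0,0]},{"dp": [-0.001,0.046,0],"turn": [0,0,0]},{"dp": [-0.0005,0.046,0],"turn": [0,0,0]},{"dp": [-0.0005,0.046,0],"turn": [0,0,0]}]'

```text
time: 8.55
tool_pos: [0.5654, 0.2616, 0.0614]
tool_rot: [-1.8, 1.57, -1.858]
contact_force: [-2.6, -2.0, 5.7]
opening: 0.0009
```

```bash
python3 st.py
```

```text
8.55 [-50.2 -46.6  61.4] [-2.6 -2.   5.7] 0.0009 [ 0.31  0.63  1.4  -0.    1.11  0.37] [-0.29 -0.01  0.04]
```

Slat −46 is rigid too (5.7 N at the same height). Next is slat 0.

>>> move_arm --deltas '[{"dp": [-0.006,0,0],"turn": [0,0,0]},{"dp": [-0.006,0.02,0],"turn": [0,0,0]},{"dp": [-0.006,0.04,0],"turn": [0,0,0]},{"dp": [-0.006,0.0465,0],"turn": [0,0,0]},{"dp": [-0.006,0.0465,0],"turn": [0,0,0]},{"dp": [-0.003,0.0465,0],"turn": [0,0,0]},{"dp": [-0.002,0.0465,0],"turn": [0,0,0]},{"dp": [-0.001,0.0465,0],"turn": [0,0,0]},{"dp": [0,0.0465,0],"turn": [0,0,0]},{"dp": [0,0.0465,0],"turn": [0,0,0]}]'

```text
time: 9.55
tool_pos: [0.5683, 0.3084, 0.0608]
tool_rot: [-1.645, 1.57, -1.703]
contact_force: [-0.9, -0.6, 1.4]
opening: 0.0006
```

```bash
python3 st.py
```

```text
9.55 [-49.8   0.3  60.8] [-0.9 -0.6  1.4] 0.0006 [ 0.38  0.68  1.33 -0.    1.14  0.44] [-0.28 -0.    0.02]
```

>>> move_arm --deltas '[{"dp": [0.0005,0,0],"turn": [0,0,0]},{"dp": [0.001,0,0],"turn": [0,0,0]},{"dp": [0.0015,0,0],"turn": [0,0,0]},{"dp": [0.0015,0,0],"turn": [0,0,0]}]'

```text
time: 9.95
tool_pos: [0.5683, 0.3088, 0.0593]
tool_rot: [-0.225, 1.571, -0.282]
contact_force: [0.6, -1.0, 1.2]
opening: 0.0001
```

```bash
python3 st.py
```

```text
9.95 [-49.8   0.7  59.3] [ 0.6 -1.   1.2] 0.0001 [ 0.38  0.68  1.33 -0.    1.14  0.44] [-0.26  0.02  0.  ]
```

Slat 0 gives way: sunk 2 mm at about 1 N. I'll press it down onto the catch and then past it.

>>> move_arm --deltas '[{"dp": [0.001,0,0],"turn": [0,0,0]},{"dp": [0.002,0,0],"turn": [0,0,0]},{"dp": [0.003,0,0],"turn": [0,0,0]},{"dp": [0.004,0,0],"turn": [0,0,0]},{"dp": [0.005,0,0],"turn": [0,0,0]},{"dp": [0.006,0,0],"turn": [0,0,0]},{"dp": [0.006,0,0],"turn": [0,0,0]}]'

```text
time: 10.65
tool_pos: [0.5684, 0.3089, 0.0541]
tool_rot: [0.223, 1.57, 0.166]
contact_force: [-0.5, -2.0, 5.6]
opening: 0.0004
```

```bash
python3 st.py
```

```text
10.65 [-49.7   0.8  54.1] [-0.5 -2.   5.6] 0.0004 [ 0.38  0.68  1.33 -0.    1.13  0.44] [-0.25  0.04 -0.01]
```

>>> move_arm --deltas '[{"dp": [0.001,0,0],"turn": [0,0,0]},{"dp": [0.002,0,0],"turn": [0,0,0]},{"dp": [0.003,0,0],"turn": [0,0,0]},{"dp": [0.004,0,0],"turn": [0,0,0]},{"dp": [0.005,0,0],"turn": [0,0,0]},{"dp": [0.0055,0,0],"turn": [0,0,0]},{"dp": [0.0055,0,0],"turn": [0,0,0]}]'

```text
time: 11.35
tool_pos: [0.5684, 0.3089, 0.0494]
tool_rot: [0.279, 1.57, 0.221]
contact_force: [-2.3, -2.6, 11.5]
opening: 0.0006
```

```bash
python3 st.py
```

```text
11.35 [-49.7   0.8  49.4] [-2.3 -2.6 11.5] 0.0006 [ 0.38  0.69  1.34 -0.    1.12  0.44] [-0.25  0.07 -0.02]
```

It's at the bottom, 12 mm down with 11.5 N. Holding it there while the drawer creeps out.

>>> move_arm --deltas '[{"dp": [0.0005,0,0],"turn": [0,0,0]},{"dp": [0.0005,0,0],"turn": [0,0,0]},{"dp": [0.0005,0,0],"turn": [0,0,0]},{"dp": [0.0005,0,0],"turn": [0,0,0]},{"dp": [0.0005,0,0],"turn": [0,0,0]},{"dp": [0.0005,0,0],"turn": [0,0,0]},{"dp": [0.0005,0,0],"turn": [0,0,0]},{"dp": [0.0005,0,0],"turn": [0,0,0]},{"dp": [0.0005,0,0],"turn": [0,0,0]},{"dp": [0.0005,0,0],"turn": [0,0,0]}]'

```text
time: 12.35
tool_pos: [0.5684, 0.3089, 0.0493]
tool_rot: [0.277, 1.569, 0.219]
contact_force: [-4.1, -2.3, 12.6]
opening: 0.0007
```

```bash
python3 st.py; cat > hd.py <<'E'
from cell import robot
from h import *
import sys
for n in("scene","top"):
    p,d=robot.read_camera(n);I=robot.camera_info(n);X=cloud(d,I);B=(X-C)@RB*1000
    m=(B[...,0]<-125 if 0 else B[...,0]<-88)&(B[...,0]>-260)&(abs(B[...,1])<60)&(B[...,2]>48)&(B[...,2]<72)
    P=B[m];
    if len(P): 
        q=P[abs(P[:,1])<35] ; print(n,len(P),'min',P.min(0).round(),'max',P.max(0).round(),'bar med',np.median(q,0).round(1) if len(q) else None)
    cv2.imwrite(f"pics/{sys.argv[1]}_{n}.png",cv2.resize(p[110:290,180:400,::-1],None,fx=3.5,fy=3.5,interpolation=cv2.INTER_CUBIC))
E
python3 hd.py h6
```

```text
12.35 [-49.7   0.8  49.3] [-4.1 -2.3 12.6] 0.0007 [ 0.38  0.69  1.34 -0.    1.12  0.44] [-0.25  0.08 -0.02]
scene 572 min [-149.  -59.   48.] max [-89.  60.  72.] bar med [-98.7   0.3  62.3]
top 288 min [-146.  -60.   53.] max [-88.  59.  71.] bar med [-141.9    8.    62.8]
```

View pics/h6_scene.png

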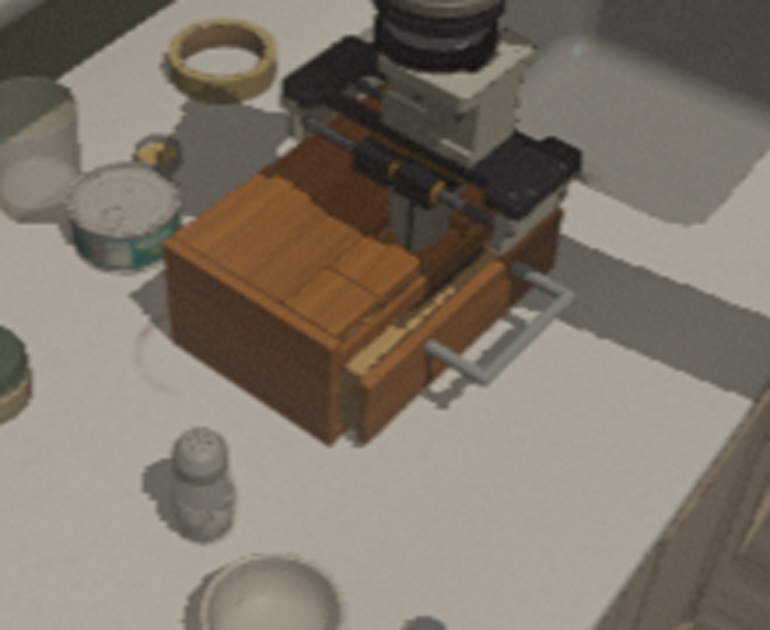

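The drawer has sprung ajar: the bar is now at x≈−143, about 23 mm out, and the salt and bowl are undisturbed. I'll check the gripper's underside clearance before going to the handle.

```bash
python3 - <<'E'
from cell import robot
from h import *
s=robot.observe();b=box(s['tool_pos'])*1000
for n in("scene","wrist"):
    p,d=robot.read_camera(n);X=cloud(d,robot.camera_info(n));B=(X-C)@RB*1000
    P=B[(B[...,2]>106)&(B[...,2]<230)&(abs(B[...,0]-b[0])<115)&(abs(B[...,1]-b[1])<60)]
    for lo in range(-115,115,10):
        q=P[(P[:,0]-b[0]>=lo)&(P[:,0]-b[0]<lo+10)]
        if len(q)>5:print(n,lo,len(q),np.percentile(q[:,2],[1,5,20]).round(),"y",np.percentile(q[:,1]-b[1],[5,95]).round())
E
```

```text
scene -105 23 [187. 188. 189.] y [-26.  30.]
scene -95 274 [155. 157. 164.] y [-31.  38.]
scene -85 149 [157. 166. 187.] y [-30.  38.]
scene -75 116 [167. 169. 195.] y [-27.  37.]
scene -65 100 [168. 169. 191.] y [-20.  31.]
scene -55 236 [167. 171. 196.] y [-19.  28.]
scene -45 89 [167. 169. 181.] y [21. 31.]
scene -35 150 [152. 158. 168.] y [ 8. 37.]
scene -25 183 [107. 113. 128.] y [-3. 37.]
scene -15 144 [108. 111. 131.] y [11. 37.]
scene -5 146 [110. 113. 159.] y [10. 36.]
scene 5 140 [108. 114. 153.] y [10. 37.]
scene 15 92 [111. 124. 166.] y [11. 37.]
scene 25 48 [159. 160. 172.] y [22. 37.]
scene 35 33 [167. 168. 169.] y [19. 30.]
scene 45 43 [165. 167. 171.] y [-19.  30.]
scene 55 87 [166. 168. 171.] y [-25.  30.]
scene 65 135 [167. 168. 187.] y [-29.  36.]
scene 75 201 [155. 157. 164.] y [-30.  37.]
scene 85 90 [178. 182. 195.] y [-31.  37.]
wrist -85 3560 [155. 156. 159.] y [ 4. 36.]
wrist -75 1080 [167. 168. 170.] y [25. 31.]
wrist -65 1955 [167. 169. 171.] y [22. 31.]
wrist -55 3972 [167. 170. 172.] y [22. 31.]
wrist -45 4606 [168. 170. 173.] y [22. 30.]
wrist -35 5156 [163. 170. 178.] y [22. 36.]
wrist -25 6829 [161. 166. 178.] y [22. 36.]
wrist -15 6945 [161. 166. 178.] y [21. 36.]
wrist -5 6732 [110. 126. 172.] y [ 9. 36.]
wrist 5 6990 [161. 166. 178.] y [22. 36.]
wrist 15 6686 [161. 166. 178.] y [21. 36.]
wrist 25 5638 [162. 167. 178.] y [20. 36.]
wrist 35 4102 [168. 170. 173.] y [19. 30.]
wrist 45 4167 [168. 170. 172.] y [19. 30.]
wrist 55 2244 [167. 169. 171.] y [20. 30.]
wrist 65 1077 [166. 168. 170.] y [24. 31.]
wrist 75 3137 [155. 156. 159.] y [ 2. 35.]
wrist 85 28 [157. 157. 157.] y [35. 36.]
```

>>> move_arm --deltas '[{"dp": [-0.015,0,0],"turn": [0,0,0]},{"dp": [-0.035,0,0],"turn": [0,0,0]},{"dp": [-0.05,0,-0.02],"turn": [0,0,0]},{"dp": [-0.05,0,-0.05],"turn": [0,0,0]},{"dp": [-0.05,0,-0.08],"turn": [0,0,0]},{"dp": [-0.05,-0.001,-0.093],"turn": [0,0,0]},{"dp": [-0.05,-0.001,-0.093],"turn": [0,0,0]},{"dp": [-0.05,-0.001,-0.093],"turn": [0,0,0]},{"dp": [-0.05,-0.001,-0.093],"turn": [0,0,0]}]' --hand 0.034

```text
time: 13.45
tool_pos: [0.4763, 0.3132, 0.0972]
tool_rot: [0.387, 1.57, 0.329]
contact_force: [-0.2, 0.1, 0.4]
opening: 0.034
```

```bash
python3 st.py;python3 hd.py h7; python3 - <<'E'
from cell import robot
from h import *
p,d=robot.read_camera("wrist");X=cloud(d,robot.camera_info("wrist"));B=(X-C)@RB*1000
cv2.imwrite("pics/w7.png",p[:,:,::-1])
P=B[(B[...,2]>52)&(B[...,2]<72)&(B[...,0]<-105)&(B[...,0]>-170)&(abs(B[...,1])<45)]
for y in range(-45,45,10):
    q=P[(P[:,1]>=y)&(P[:,1]<y+10)&(P[:,2]>58)]
    if len(q)>5:print(y,len(q),np.median(q,0).round(1),np.percentile(q[:,0],[2,98]).round(1))
E
```

```text
13.45 [-141.9    0.2   97.2] [-0.2  0.1  0.4] 0.034 [ 0.45  0.51  1.53 -0.    1.11  0.51] [-0.29  0.03 -0.01]
scene 567 min [-151.  -59.   48.] max [-90.  60.  72.] bar med [-100.9    1.6   62.8]
top 99 min [-148.   36.   51.] max [-90.  60.  72.] bar med None
-45 143 [-144.4  -40.1   63.2] [-149.4 -139.5]
-35 146 [-144.3  -29.8   63.2] [-149.3 -139.5]
-25 148 [-144.3  -20.1   63.1] [-149.1 -140.2]
-15 139 [-144.9  -10.    63.1] [-148.9 -140.2]
-5 148 [-1.441e+02 -1.000e-01  6.330e+01] [-148.8 -140.2]
5 159 [-144.7   10.1   63. ] [-149.4 -140.1]
15 167 [-144.6   19.9   63. ] [-149.3 -140.1]
25 172 [-144.5   30.1   63.3] [-149.1 -140.1]
35 244 [-142.3   42.1   62.6] [-148.9 -106.9]
```

View pics/w7.png

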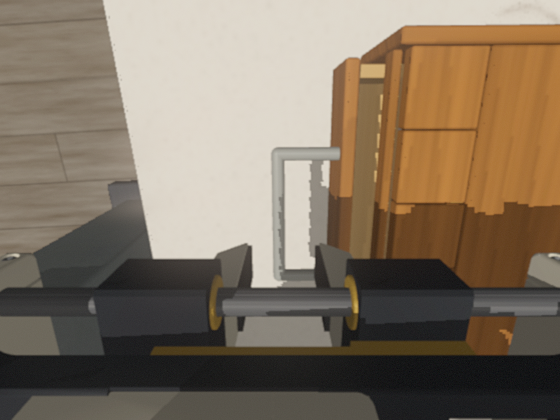

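View pics/h7_scene.png

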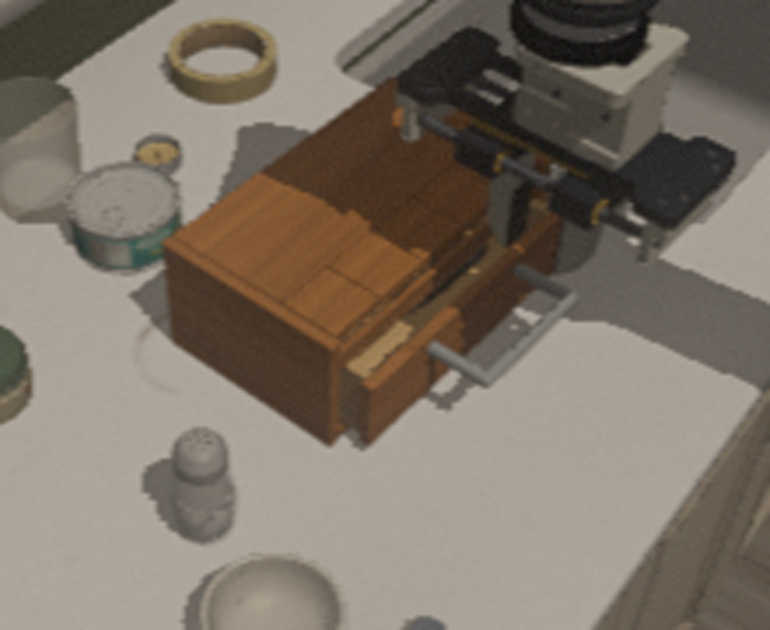

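The wrist depth puts the bar centre at x=−144.3 (24 mm out), and the tool is at −142. I'll shift 2 mm and descend astride the bar.

>>> move_arm --deltas '[{"dp": [0.02,0,-0.002],"turn": [0,0,0]},{"dp": [0.04,0,-0.002],"turn": [0,0,0]},{"dp": [0.055,0,-0.002],"turn": [0,0,0]},{"dp": [0.065,0,-0.002],"turn": [0,0,0]},{"dp": [0.07,0,-0.002],"turn": [0,0,0]},{"dp": [0.07,0,-0.002],"turn": [0,0,0]}]'

```text
time: 14.2
tool_pos: [0.4733, 0.3132, 0.0268]
tool_rot: [-2.498, 1.57, -2.555]
contact_force: [0.1, 0.2, 0.3]
opening: 0.0339
```

>>> move_arm --deltas '[{"dp": [0.006,0,0],"turn": [0,0,0]},{"dp": [0.012,0,0],"turn": [0,0,0]},{"dp": [0.018,0,0],"turn": [0,0,0]},{"dp": [0.021,0,0],"turn": [0,0,0]},{"dp": [0.021,0,0],"turn": [0,0,0]},{"dp": [0.021,0,0],"turn": [0,0,0]}]'

```text
time: 14.8
tool_pos: [0.4733, 0.3133, 0.0063]
tool_rot: [-1.23, 1.571, -1.287]
contact_force: [0.4, 0.4, 0.0]
opening: 0.0342
```

```bash
python3 st.py;python3 hd.py h8
```

```text
14.8 [-144.9    0.2    6.3] [0.4 0.4 0. ] 0.0342 [ 0.45  0.62  1.62 -0.    0.9   0.51] [-0.25  0.    0.01]
scene 461 min [-180.  -49.   48.] max [-92.  60.  72.] bar med [-127.    11.2   62.4]
top 68 min [-108.   31.   55.] max [-89.  59.  72.] bar med [-90.7  33.2  68.5]
```

View pics/h8_scene.png

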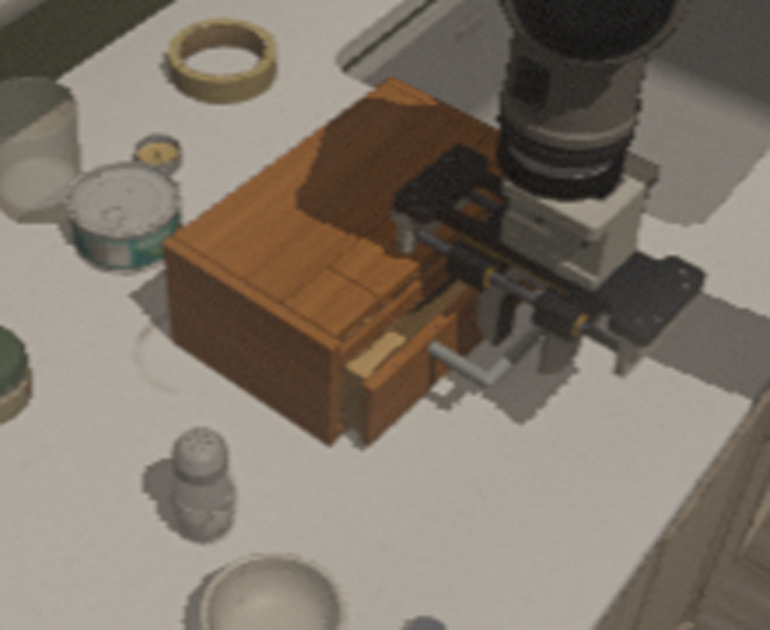

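The fingers straddle the bar without contact. Closing the grip.

>>> move_arm --deltas '[{"dp": [0,0,0],"turn": [0,0,0]},{"dp": [0,0,0],"turn": [0,0,0]},{"dp": [0,0,0],"turn": [0,0,0]},{"dp": [0,0,0],"turn": [0,0,0]},{"dp": [0,0,0],"turn": [0,0,0]},{"dp": [0,0,0],"turn": [0,0,0]}]' --hand 0 --squeeze 15

```text
time: 15.5
tool_pos: [0.4721, 0.3133, 0.0062]
tool_rot: [-2.855, 1.569, -2.913]
contact_force: [-5.4, 1.4, 4.8]
opening: 0.0094
```

```bash
python3 st.py
```

```text
15.5 [-1.461e+02  1.000e-01  6.200e+00] [-5.4  1.4  4.8] 0.0094 [0.45 0.62 1.62 0.   0.9  0.51] [-0.25 -0.11  0.03]
```

Gripped at a 9.4 mm opening, which matches the bar. Pulling.

>>> move_arm --deltas '[{"dp": [0,0,-0.006],"turn": [0,0,0]},{"dp": [0,0,-0.012],"turn": [0,0,0]},{"dp": [0,0,-0.018],"turn": [0,0,0]},{"dp": [0,0,-0.024],"turn": [0,0,0]},{"dp": [0,0,-0.03],"turn": [0,0,0]},{"dp": [0,0,-0.036],"turn": [0,0,0]},{"dp": [0,0,-0.042],"turn": [0,0,0]},{"dp": [0,0,-0.047],"turn": [0,0,0]},{"dp": [0,0,-0.05],"turn": [0,0,0]},{"dp": [0,0,-0.05],"turn": [0,0,0]}]'

```text
time: 16.5
tool_pos: [0.4223, 0.3159, 0.0063]
tool_rot: [-2.615, 1.569, -2.672]
contact_force: [0.0, -2.1, 1.0]
opening: 0.0096
```

```bash
python3 st.py
```

```text
16.5 [-1.96e+02  1.00e-01  6.30e+00] [ 0.  -2.1  1. ] 0.0096 [0.5  0.56 1.74 0.   0.84 0.55] [-0.24 -0.08  0.04]
```

>>> move_arm --deltas '[{"dp": [0,0,-0.001],"turn": [0,0,0]},{"dp": [0,0,-0.002],"turn": [0,0,0]},{"dp": [0,0,-0.003],"turn": [0,0,0]},{"dp": [0,0,-0.004],"turn": [0,0,0]},{"dp": [0,0,-0.005],"turn": [0,0,0]},{"dp": [0,0,-0.006],"turn": [0,0,0]},{"dp": [0,0,-0.006],"turn": [0,0,0]}]'

```text
time: 17.2
tool_pos: [0.4175, 0.3162, 0.0063]
tool_rot: [-1.413, 1.57, -1.47]
contact_force: [2.6, -3.9, -0.1]
opening: 0.0095
```

```bash
python3 st.py
```

```text
17.2 [-2.008e+02  1.000e-01  6.300e+00] [ 2.6 -3.9 -0.1] 0.0095 [ 0.5   0.56  1.75 -0.    0.84  0.56] [-0.26  0.    0.02]
```

>>> move_arm --deltas '[{"dp": [0,0,-0.001],"turn": [0,0,0]},{"dp": [0,0,-0.002],"turn": [0,0,0]},{"dp": [0,0,-0.002],"turn": [0,0,0]}]'

```text
time: 17.5
tool_pos: [0.4167, 0.3163, 0.0063]
tool_rot: [-0.033, 1.569, -0.09]
contact_force: [7.4, -5.3, -2.8]
opening: 0.009
```

```bash
python3 st.py
```

```text
17.5 [-2.016e+02  2.000e-01  6.300e+00] [ 7.4 -5.3 -2.8] 0.009 [ 0.5   0.56  1.75 -0.    0.83  0.56] [-0.25  0.13  0.  ]
```

The drawer has hit its stop: force is rising above the sliding friction and there's no more travel. Letting go.

>>> move_arm --deltas '[{"dp": [0,0,-0.001],"turn": [0,0,0]},{"dp": [0,0,-0.001],"turn": [0,0,0]},{"dp": [0,0,-0.001],"turn": [0,0,0]}]'

```text
time: 17.8
tool_pos: [0.4168, 0.3164, 0.0064]
tool_rot: [0.084, 1.567, 0.027]
contact_force: [9.8, -6.0, -4.6]
opening: 0.0092
```

>>> move_arm --deltas '[{"dp": [0,0,0.002],"turn": [0,0,0]},{"dp": [0,0,0.002],"turn": [0,0,0]},{"dp": [0,0,0.002],"turn": [0,0,0]},{"dp": [0,0,0.002],"turn": [0,0,0]},{"dp": [0,0,0.002],"turn": [0,0,0]},{"dp": [0,0,0.002],"turn": [0,0,0]}]' --hand 0.034

```text
time: 18.4
tool_pos: [0.4162, 0.3167, 0.0063]
tool_rot: [-3.073, 1.571, -3.13]
contact_force: [0.3, -0.1, 0.7]
opening: 0.034
```

```bash
python3 st.py
```

```text
18.4 [-202.1    0.5    6.3] [ 0.3 -0.1  0.7] 0.034 [0.5  0.56 1.75 0.   0.83 0.56] [-0.25 -0.01  0.  ]
```

>>> move_arm --deltas '[{"dp": [-0.02,0,0],"turn": [0,0,0]},{"dp": [-0.045,0,0],"turn": [0,0,0]},{"dp": [-0.075,0,0],"turn": [0,0,0]},{"dp": [-0.11,0,0],"turn": [0,0,0]},{"dp": [-0.14,0,0],"turn": [0,0,0]},{"dp": [-0.15,0,0],"turn": [0,0,0]},{"dp": [-0.15,0,0],"turn": [0,0,0]},{"dp": [-0.15,0,0],"turn": [0,0,0]}]'

```text
time: 19.2
tool_pos: [0.4157, 0.3162, 0.155]
tool_rot: [-2.538, 1.569, -2.595]
contact_force: [0.6, -0.8, 0.7]
opening: 0.0338
```

```bash
python3 st.py;python3 hd.py h9; python3 - <<'E'
from cell import robot
from h import *
p,d=robot.read_camera("wrist");X=cloud(d,robot.camera_info("wrist"));B=(X-C)@RB*1000
P=B[(B[...,2]>58)&(B[...,2]<72)&(B[...,0]<-170)&(B[...,0]>-240)&(abs(B[...,1])<35)]
if len(P):print(len(P),np.median(P,0).round(1),np.percentile(P[:,0],[2,98]).round(1))
d=robot.read_camera("top")[1];X=cloud(d,robot.camera_info("top"))
for nm,(u0,u1,v0,v1),zl in(("salt",(205,240,190,222),(.03,.12)),("bowl",(185,230,222,265),(.025,.06))):
    P=X[v0:v1,u0:u1].reshape(-1,3);P=P[(P[:,2]>zl[0])&(P[:,2]<zl[1])];print(nm,len(P),P.min(0),P.max(0),np.median(P,0))
E
```

```text
19.2 [-202.6    0.   155. ] [ 0.6 -0.8  0.7] 0.0338 [ 0.5   0.37  1.58 -0.    1.19  0.56] [-0.26 -0.09  0.06]
scene 785 min [-207.  -60.   48.] max [-117.   60.   72.] bar med [-155.5    1.    65.1]
top 356 min [-204.  -59.   54.] max [-117.   60.   72.] bar med [-149.    22.    68.1]
771 [-199.8    1.8   63.2] [-204.6 -195. ]
salt 270 [0.55580284 0.51084082 0.03040102] [0.59552642 0.54878761 0.09198868] [0.57154315 0.52732059 0.08072508]
bowl 310 [0.44517987 0.5334426  0.02505672] [0.5278351  0.61435555 0.04335654] [0.48798435 0.58406211 0.03769788]
```

View pics/h9_scene.png

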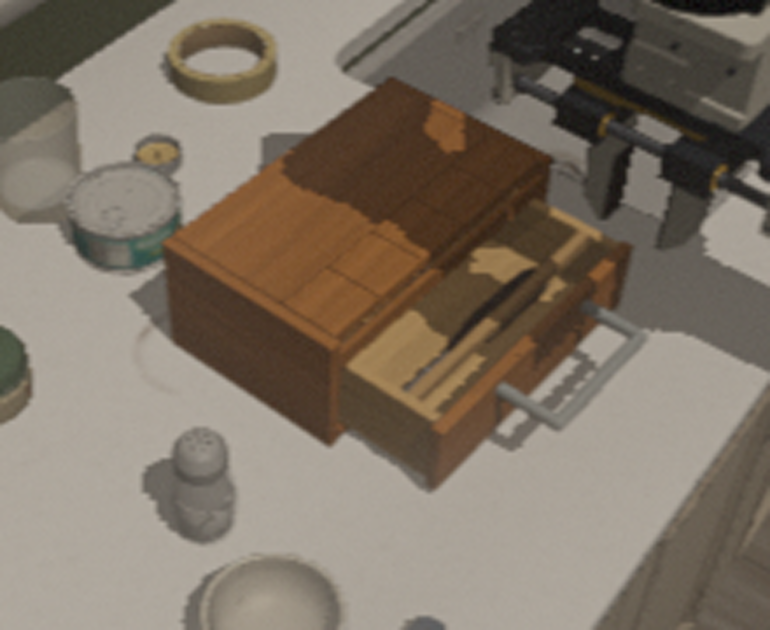

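The drawer is fully open with the bar at −199.8 (80 mm out). The gripper is clear, and the salt and bowl haven't moved.

```bash
python3 -c "
from cell import robot
print(robot.hand_in())"
```

```text
the job is handed in; nothing more can be done
None
```

The drawer is fully open, the gripper has let go, and I handed the job in at about 19.5 s of robot time.

- **Finding the catch:** I felt the slats from the right (box −y). The ones at y = −92 and −46 were rigid, showing 8 N and 5.7 N at the end of each touch. The middle one (y = 0) gave way at about 1 N.
- **Releasing the drawer:** I pressed the middle slat down to its 12 mm stop and held it for about 1 s, at up to about 13 N. The drawer sprang out about 24 mm.
- **Opening it:** I gripped the bar, pulled until it hit the stop at about 12 N, let go and lifted clear.

**Last checks:**
- The wrist camera puts the bar 199.8 mm in front of the box's centre, so the drawer is 80 mm out.
- The salt shaker and bowl are within about 1 mm of where they started.
- The force on the tool is about zero.

**One disagreement:** the fingertips were really about 39 mm above the reported TCP, by both the depth pictures and touch. I set heights from those instead, so the first descent, which seemed to sink into the slat at y = −92, touched nothing.

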